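# Switch off the hob behind its splash guard with the pull hook

## Task

Switch the hob off at the red slide lever behind its glass splash guard: take the bent pull hook from its cradle, reach over the guard and use the hook to draw the lever toward the guard all the way to its end stop, keeping it pressed there lightly but positively (8 or 9 N, and never more than 14 N) for a full second. Then let go of the lever and hang the hook back in its two forks the way round it was. Do not touch the lever with the gripper, keep off the glass, and leave the small tin, the salt mill and the spice jar where they stand.

Things in the scene. Friction and masses are not known exactly. Their poses are not given: they have to be found in the camera images.
- hook_grip (a point): Pull hook (loose, 0.1 to 0.2 kg): this is the centre of its dark wooden handle, 90 mm long (x) x 18 wide (y) x 26 high, to be gripped from above across the 18 mm. Hook axes: x along the shaft towards the bent leg, z up. An 8 mm steel rod runs on the handle's centre line: forward to x = +170, where it bends square down; backward to x = -88, ending in a 14 ball. Mass centre 30 to 50 ahead of this point.
- hook_tip (a point): Centre of the lower end face of the hook's leg: 170 mm ahead of and 112 below the handle centre; axes as the hook. The lowest 45 mm of the leg is a black rubber sleeve of 12 mm diameter.
- pull_hook: The hook as a body; origin and axes as hook_grip.
- cradle_seat (a point): Where the handle centre lies when the hook hangs right in its fixed cradle, 150 mm above the worktop; x towards the hook's leg, z up. Two Y forks at x = -66 and +66 carry the rod outside the handle's ends. The V of a fork is about 22 mm free at its mouth, 15 above this point, and centres the rod sideways; along x there is about 13 mm play each way. Lift by 25 or more to clear. Wooden base 180 x 56 x 12.
- hob_unit: Hob unit (fixed; stands differently each time). Origin on the worktop under the middle of the glass guard; x away from the robot across the guard, y left along it, z up. Black hob before the guard: x = -245 to -25 mm, y = -130 to 130, 51 high. White supply box behind it: x = 10 to 148, y = -45 to 45, top at z = 30; the red lever rides on top.
- splash_guard: Clear glass guard of the hob unit, 6 mm thick, 260 wide (y), top edge 115 above the worktop, aluminium foot. Origin and axes as hob_unit. More than 6 N on it counts as hitting the glass.
- lever_back (a point): Centre of the far face of the red lever paddle, the face to pull on; moves with the lever; axes as hob_unit. In that frame y = 0, z = 47 mm, x = 68 to 98 at the start. Paddle 34 wide (y), 12 thick (x), z = 32 to 62. It slides to -x with about 2 N of friction, stays where it is left and stops dead at a hidden end stop, set differently each time: this point then lies at x = 44 to 58.
- tin_mid (a point): Small white, red and blue food tin, 57 mm diameter, 72 high, loose, left of the cradle; point at half height.
- salt_mill_mid (a point): Salt mill with grey cap, 44 mm diameter, 90 high, loose, left of the supply box behind the guard; point at half height.
- spice_jar_mid (a point): Spice jar with a dark cap, 41 mm diameter, 105 high, loose, right of the supply box behind the guard; point at half height.
Things that resemble listed ones, but are neither listed nor needed, are in the scene too. What is meant by the part that bears cradle_seat is not purple, and is the larger of those in its own colour.

How it is judged:
By the outcome, as a careful person would: the job done as asked, in the order asked, and still so for the second after the job is handed in, with the robot touching nothing.
It also fails if it takes over 58 s, if anything falls off the work surface, if the arm or the gripper's body presses on something with over 40 N, if the wrist force passes 120 N, or if a joint passes its speed limit or range.

## Robot

A 7-joint arm with a two-finger parallel gripper is mounted at the origin on a cart in front of the work surface, level with it; the furniture and walls round the work are solid. World frame = base frame: x ahead of the robot, y to its left, z up, the work surface at z = 0. Lengths are in mm, angles in rad, forces in N, time in s.
With the tool pointing down it reaches from about 350 to 900 mm from the base axis. Payload 8.1 kg.
Tool frame: the origin (TCP) lies midway between the tips of the shut fingers; the grasp point (between the pads) lies 19 mm behind it; z points along the fingers, y is the line along which they close (so a half turn about z gives the same grasp; the last joint's range is limited). The gripper opens to 85 mm and grips with 20 to 120 N. Pads are 22 mm wide; open, the fingers measure 114 mm over their backs; the gripper's body (76 mm by 85 mm) begins 54 mm behind the grasp point. The pads swing forward as they close: fully open they stand 13 mm farther back than shut.
Start: joints at [1.077, 0.434, 0.025, 1.573, -0.012, 1.134, -0.075], TCP at [238.058, -577.901, 231.323] pointing down, gripper open.
Joint ranges: [-2.62, 2.62], [-0.44, 2.09], [-1.27, 1.32], [0.08, 2.57], [-1.32, 4.46], [0.12, 2], [-2.74, 2.74]. Speed limits (rad/s): [2.22, 2.22, 3.01, 3.01, 3.14, 3.14, 3.14].

## Interface

Orientations are given as a unit quaternion [w, x, y, z].
In Python, from plant import env gives the robot as it stands. The module is installed in compiled form; this text tells all that it offers.
- The arm moves only by the tool jog_arm, never from a script. Its argument "deltas" is a list of rows, each an object with "delta_pos": the shift along the tool's x, y, z in mm, a list of three; "spin": the turn about the tool's z in rad; "gripper": the finger opening in mm, from 0 to 85.4. In form: [{"delta_pos": [x, y, z], "spin": spin, "gripper": gripper}, ...]. A call has exactly 8 rows; each row shifts and turns the commanded pose from where the row before left it, along the tool's axes as they then stand; what a row does not reach is not made up. A row lasts 1/10 s, in which the tool goes at most 50 mm and 8.59 degrees, less where a joint would pass 70% of its speed; a pose out of reach is approached as far as the arm can. A call is refused whole if a number of a shift passes 50 or a number of a turn 0.15, either way. A call with a gripper value outside its range is refused whole. The fingers move at their own pace and stop on an object; "newtons" is the grip in N (left out, the last holds). Time passes only in rows, so rows that do not move let the fingers close, or fill a call up. It gives the time, the measured TCP pose, the force, the opening and the grip force at its end, in the units of the state.
- env.get_obs(): the state, without advancing time (a new reading comes with each control period).
- env.capture(name): name is "scene" or "top"; returns a dict with "color" (384x512x3 uint8, blue, green, red), "fx", "fy", "cx", "cy" (pixels), "rvec" (rotation vector, rad) and "tvec" (3), from world to camera coordinates, as OpenCV has them. Camera axes: x right, y down, z forward; pixel columns grow to the right and rows downward; lengths in mm; the calibration is good to about 2 mm. A picture is of the moment at which its call begins. There is no depth.
- env.sign_off(): hands the job in; it is judged then, once.
Trained networks look in a picture, given as the dict that the camera call returned (one of the last four; its "shot" number tells which), for a name from the list of things; names that differ only in an ending like _2 or _b are one class to them, and where a whole thing is asked for, a point or a joint stands for the part that bears it (a point fixed in the world has none). Each returns a list of dicts, best first, with "confidence" (0 to 1); they miss things now and then, are a little off and sometimes report something else, mostly with a low value. They report only what shows in the picture. A call takes as long as a camera call. They do not tell look-alikes from the thing itself.
- env.masks_of(picture, label): "pixels" (384x512 bool, what is visible of it) and "extent" ([left, top, width, height] in pixels, round what is visible of it).
- env.landmark_of(picture, label): "pixel" ([column, row] in pixels: a listed point, or the origin of a listed thing).
The state is a dict: "time": time; "joint_pos": joint angles; "qvel": joint speeds; "effort": joint torques, N m; "tool_pos": TCP position; "orientation": TCP orientation; "force": force on the tool from outside, world axes, zero at the start; "ft_torque": the same for the moment, N m; "finger_gap": opening from 0.0 (shut) to 1.0 (fully open); "gripper_force": force on a finger pad.
Only numpy, scipy, OpenCV 4.12 (cv2) and the standard library are available. Lean on these libraries where they do the work, as an engineer would, in place of code of your own. Each camera call takes 0.05 s, during which the arm holds its last target. There are 200 camera calls.

## Working session

There is one attempt and no reset: what is moved stays moved. The work goes in short steps, Python scripts to look and compute and a tool call to move; the robot and the scene stay as the last step left them, time stands still between calls to the robot, and variables do not carry over. Pictures are saved under pics/ and viewed, at most 10 in all, crops included, and the job is handed in when it is done.

Besides the shell and the picture viewer there is one more tool, called after ">>>" by a JSON object that holds its "method" and its "body". jog_arm: Moves the arm, as the interface text tells. Its arguments: {"type":"object","properties":{"deltas":{"type":"array"},"newtons":{"type":"number"}},"required":["deltas"]}

```bash
mkdir -p pics; cat > h.py <<'E'
import numpy as np, cv2
from plant import env
def cam(p):
    R,_=cv2.Rodrigues(np.array(p["rvec"],float)); t=np.array(p["tvec"],float).ravel()
    K=np.array([[p["fx"],0,p["cx"]],[0,p["fy"],p["cy"]],[0,0,1.]])
    return K,R,t
def proj(p,X):
    K,R,t=cam(p); x=K@(R@np.array(X,float)+t); return x[:2]/x[2]
def atz(p,px,z):
    K,R,t=cam(p); c=-R.T@t; d=R.T@np.linalg.inv(K)@np.array([px[0],px[1],1.]); return c+d*(z-c[2])/d[2]
def tri(p1,a,p2,b):
    A=[];B=[]
    for p,q in((p1,a),(p2,b)):
        K,R,t=cam(p); c=-R.T@t; d=R.T@np.linalg.inv(K)@np.array([q[0],q[1],1.]); d/=np.linalg.norm(d)
        M=np.eye(3)-np.outer(d,d); A.append(M);B.append(M@c)
    X=np.linalg.lstsq(np.vstack(A),np.hstack(B),rcond=None)[0]
    return X
E
python3 - <<'E'
from h import *
np.set_printoptions(precision=1,suppress=True)
s=env.capture("scene");t=env.capture("top")
cv2.imwrite("pics/s0.png",s["color"]);cv2.imwrite("pics/t0.png",t["color"])
for p in(s,t):
    K,R,tt=cam(p);print("cam",-R.T@tt,R[2],p["fx"])
for n in["hook_grip","hook_tip","cradle_seat","hob_unit","splash_guard","lever_back","tin_mid","salt_mill_mid","spice_jar_mid"]:
    a=env.landmark_of(s,n);b=env.landmark_of(t,n)
    print(n,[(np.array(x["pixel"]),round(x["confidence"],2)) for x in a],[(np.array(x["pixel"]),round(x["confidence"],2)) for x in b])
    if a and b: print("   ",tri(s,a[0]["pixel"],t,b[0]["pixel"]))
print(env.get_obs())
E
```

```text
cam [-154.3  591.7  698.8] [ 0.7 -0.5 -0.6] 399.1454104037284
cam [ 419.    41.8 1336.6] [ 0.1  0.  -1. ] 365.62114710084546
hook_grip [(array([271.7, 208.6]), 0.64)] [(array([241.4, 219.7]), 0.87)]
    [433.2 129.6 149.4]
hook_tip [(array([225.7, 216.9]), 0.61)] [(array([237.5, 173.5]), 0.82), (array([332.2, 185.3]), 0.74), (array([302.1, 170.6]), 0.5)]
    [600.9 155.3  37.3]
cradle_seat [(array([173.3, 282. ]), 0.92), (array([189.9, 233.1]), 0.86)] [(array([162. , 226.2]), 0.97), (array([237.7, 218.6]), 0.95), (array([191.3, 189.3]), 0.58)]
    [409.9 401.2 105.5]
hob_unit [(array([325. , 191.1]), 0.77), (array([309.8, 167. ]), 0.26)] [(array([331.8, 187.3]), 0.79)]
    [ 558.  -186.1   -0. ]
splash_guard [(array([327.4, 189.3]), 0.58), (array([271.6, 207.4]), 0.38)] [(array([333.4, 187.5]), 0.91)]
    [ 555.8 -192.     5.5]
lever_back [(array([307.3, 166.3]), 0.38)] [(array([333.9, 161.7]), 0.44), (array([328.7, 186.5]), 0.3)]
    [ 643.4 -186.2   51.1]
tin_mid [(array([236.8, 275.9]), 0.72)] [(array([208.5, 231.9]), 0.7)]
    [393.4 256.8  43.2]
salt_mill_mid [(array([287.4, 185.7]), 0.72)] [(array([301.1, 170.5]), 0.45)]
    [611.7 -73.1  39.6]
spice_jar_mid [(array([329.7, 154.8]), 0.75)] [(array([361.3, 158.7]), 0.73)]
    [ 649.7 -285.2   55.8]
{'time': 1.0, 'joint_pos': array([ 1.1,  0.4,  0. ,  1.6, -0. ,  1.1, -0.1]), 'qvel': array([ 0., -0.,  0., -0., -0.,  0., -0.]), 'effort': array([  0. , -67. ,   1. , -31.7,   0. ,   0. ,   0. ]), 'tool_pos': array([ 238.1, -577.9,  231.3]), 'orientation': array([0. , 1. , 0.2, 0. ]), 'force': array([-0.4,  0. , -0.2]), 'ft_torque': array([-0.,  0.,  0.]), 'gripper_force': 0.0, 'finger_gap': 0.9985176788020619}
```

View pics/s0.png

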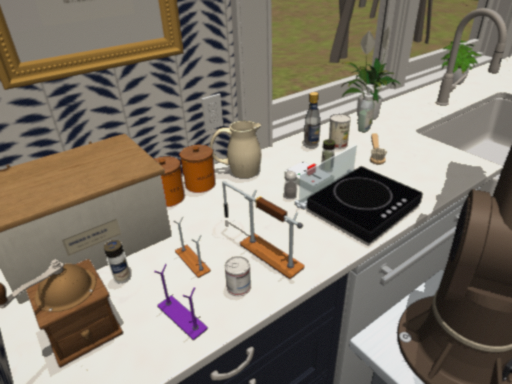

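View pics/t0.png

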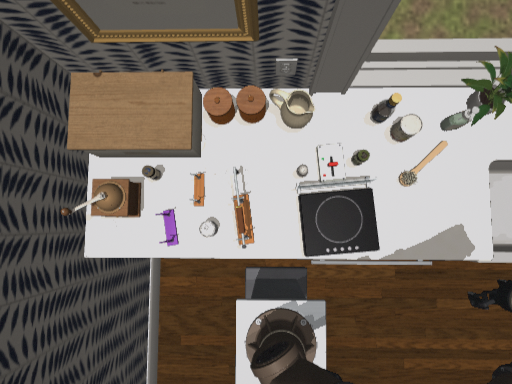

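The scene shows the pull hook lying in the large orange cradle, at scene (270,240) and top (243,218). There are two other cradles: a small orange one at top (199,189) and a purple one at top (170,227). The one meant is the large orange one, since it isn't purple and is the larger of the two orange ones. The hob with its guard is at top (338,215), and the red lever is at top (333,163). I'll confirm the cradle in a crop and refine the poses.

```bash
python3 - <<'E'
from h import *
np.set_printoptions(precision=1,suppress=True)
s=env.capture("scene");t=env.capture("top")
c1=cv2.resize(t["color"][140:260,150:390],None,fx=3.3,fy=3.3,interpolation=cv2.INTER_CUBIC)
cv2.imwrite("pics/c1.png",c1[:600,:800])
c2=cv2.resize(s["color"][120:285,210:430],None,fx=3.6,fy=3.6,interpolation=cv2.INTER_CUBIC)
cv2.imwrite("pics/c2.png",c2[:600,:800])
print("seat top@150",atz(t,(237.7,218.6),150), "small",tri(s,(189.9,233.1),t,(191.3,189.3)),"purple",tri(s,(173.3,282.),t,(162,226.2)))
print("grip@150",atz(t,(241.4,219.7),150),"tip@38",atz(t,(237.5,173.5),38))
# hob black region in top
g=t["color"].astype(int).max(2)
m=((g<60)).astype(np.uint8); m[:, :292]=0;m[:,385:]=0;m[:180]=0;m[262:]=0
m=cv2.morphologyEx(m,cv2.MORPH_CLOSE,np.ones((7,7)))
cs,_=cv2.findContours(m,0,2);c=max(cs,key=cv2.contourArea)
P=np.array([atz(t,q[0],51)[:2] for q in c],np.float32);r=cv2.minAreaRect(P);print("hob top rect",r,cv2.boxPoints(r))
b,gg,rr=[t["color"][...,i].astype(int) for i in range(3)]
def red(p):
    b,g,r=[p["color"][...,i].astype(int) for i in range(3)]
    return (r>130)&(g<80)&(b<80)
for p,x0,x1,y0,y1 in((t,318,350,145,182),(s,295,330,150,185)):
    m=red(p);k=np.zeros_like(m);k[y0:y1,x0:x1]=m[y0:y1,x0:x1]
    ys,xs=np.nonzero(k);print("red",len(xs),xs.min(),xs.max(),ys.min(),ys.max(),xs.mean(),ys.mean(),atz(p,(xs.mean(),ys.mean()),62))
for p,nm in((t,"t"),(s,"s")):
  for n in["splash_guard","hob_unit","pull_hook","cradle_seat","lever_back"]:
    for o in env.masks_of(p,n):
        q=np.argwhere(o["pixels"])[:,::-1].astype(np.float32); print(nm,n,round(o["confidence"],2),o["extent"],[np.round(v,1) for v in cv2.minAreaRect(q)])
E
```

```text
seat top@150 [435.7 140.4 150. ] small [533.3 301.6 101.2] purple [409.9 401.2 105.5]
grip@150 [432.2 128.3 150. ] tip@38 [598.6 152.3  38. ]
hob top rect ((428.6974182128906, -201.91990661621094), (213.5440673828125, 256.46221923828125), 5.459147930145264) [[ 310.2  -84.4]
 [ 334.6 -339.7]
 [ 547.2 -319.4]
 [ 522.8  -64.1]]
red 32 324 337 162 175 332.4375 163.9375 [ 629.9 -182.8   62. ]
red 13 308 314 165 168 310.7692307692308 166.3846153846154 [ 626.2 -177.3   62. ]
t splash_guard 0.37 [295.1, 168.0, 10.0, 9.3] [array([301.5, 171. ]), array([12., 11.]), np.float64(90.0)]
t hob_unit 0.61 [293.8, 142.5, 85.7, 114.4] [array([335.4, 198.6]), array([111.5,  76.7]), np.float64(84.4)]
t pull_hook 0.63 [231.8, 168.2, 15.6, 82.1] [array([238.9, 207. ]), array([80.6,  7.2]), np.float64(82.9)]
t pull_hook 0.56 [200.6, 223.3, 19.3, 13.4] [array([208., 229.]), array([16., 18.]), np.float64(90.0)]
t cradle_seat 0.76 [192.8, 173.9, 14.5, 33.2] [array([198.5, 190. ]), array([32., 11.]), np.float64(90.0)]
t cradle_seat 0.71 [235.6, 169.4, 9.0, 77.2] [array([239. , 207.5]), array([77.6,  5.8]), np.f
[... 612 characters left out ...]
 185. ]), array([28., 13.]), np.float64(90.0)]
s hob_unit 0.89 [282.4, 145.6, 138.5, 99.8] [array([349.1, 191.4]), array([127.3,  84.8]), np.float64(35.9)]
s pull_hook 0.77 [223.2, 178.7, 81.7, 47.3] [array([258.9, 212.5]), array([89.8, 31.8]), np.float64(22.6)]
s cradle_seat 0.95 [177.6, 217.9, 33.1, 59.4] [array([188.6, 249.1]), array([58.5, 24.7]), np.float64(55.2)]
s cradle_seat 0.88 [158.5, 272.3, 51.2, 70.5] [array([181.5, 303. ]), array([72.8, 37.5]), np.float64(45.0)]
s cradle_seat 0.71 [242.5, 191.0, 62.7, 88.5] [array([275.4, 233.9]), array([84.3, 58.8]), np.float64(33.7)]
s lever_back 0.44 [287.9, 145.8, 130.9, 98.0] [array([349.9, 192. ]), array([126. ,  82.7]), np.float64(35.3)]
```

View pics/c1.png

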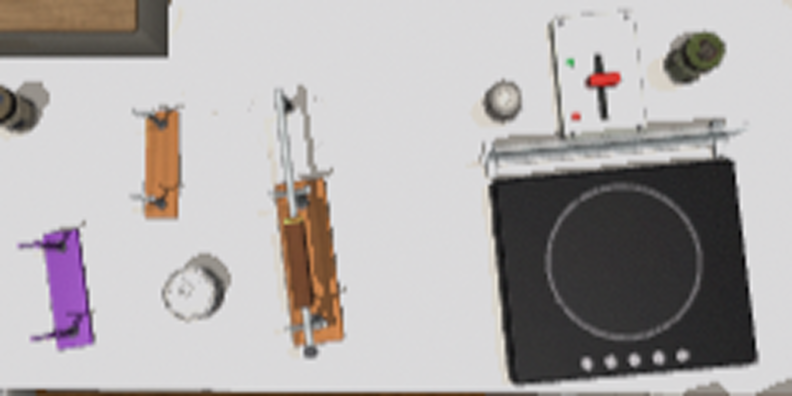

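View pics/c2.png

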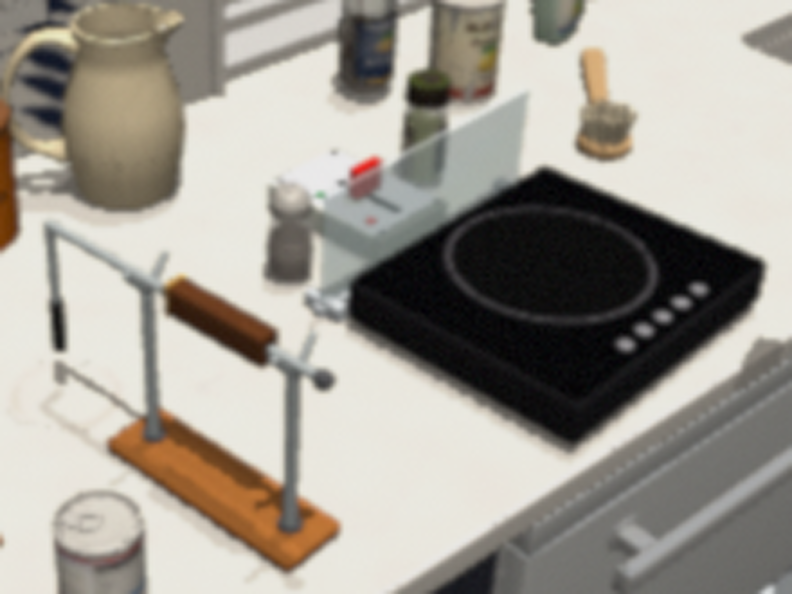

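The crop confirms it: the hook's handle, at c1 (300,265), lies in the forks of the larger orange cradle. In c2 the hob's top corners, the glass and the red paddle at (365,175) are clear. Next I'll fit the poses from these corner pixels.

```bash
python3 - <<'E'
from h import *
from scipy.optimize import least_squares as LS
np.set_printoptions(precision=2,suppress=True)
s=env.capture("scene");t=env.capture("top")
def T(u,v): return (150+(u+.5)/3.3-.5,140+(v+.5)/3.3-.5)
def S(u,v): return (210+(u+.5)/3.6-.5,120+(v+.5)/3.6-.5)
def w(q,X):
    c,n=np.cos(q[2]),np.sin(q[2]); return [q[0]+c*X[0]-n*X[1],q[1]+n*X[0]+c*X[1],X[2]]
def fit(obs,q0,nm):
    f=lambda q:np.hstack([proj(p,w(q,X))-np.array(px) for p,px,X in obs])
    r=LS(f,q0,loss="soft_l1");print(nm,r.x);print(r.fun.reshape(-1,2).tolist() if 0 else f(r.x).round(1));return r.x
h=fit([(t,T(490,183),(-25,130,51)),(t,T(733,160),(-25,-130,51)),(t,T(757,362),(-245,-130,51)),(t,T(513,383),(-245,130,51)),
(s,S(350,290),(-25,130,51)),(s,S(547,168),(-25,-130,51)),(s,S(763,265),(-245,-130,51)),(s,S(573,408),(-245,130,51)),
(t,T(552,22),(148,45,30)),(t,T(632,12),(148,-45,30)),(t,T(648,125),(10,-45,30))],[560,-190,.1],"hob")
k=fit([(t,T(310,352),(-88,0,150)),(t,T(279,92),(170,0,150)),(s,S(323,379),(-88,0,150)),(s,S(50,228),(170,0,150)),(s,S(58,350),(170,0,38)),
(t,(241.4,219.7),(0,0,150)),(s,(271.7,208.6),(0,0,150))],[433,130,.15],"hook")
# lever
X=tri(t,T(603,79),s,S(366,164));print("lever top",X)
c,n=np.cos(h[2]),np.sin(h[2])
for z in(62,):
  for p,px in((t,T(603,79)),(s,S(366,163))):
    d=atz(p,px,z)[:2]-h[:2];print("lever in hob",c*d[0]+n*d[1],-n*d[0]+c*d[1])
for n_,z in(("tin_mid",36),("salt_mill_mid",45),("spice_jar_mid",52)):
  print(n_,[atz(p,env.landmark_of(p,n_)[0]["pixel"],z) for p in(s,t)])
print(env.get_obs()["orientation"])
E
```

```text
hob [ 560.44 -189.77    0.09]
[-0.3 -1.1  0.2 -0.1 -0.1  2.  -1.6  1.5 -1.4 -3.6 -0.8 -1.7  2.7 -1.1
  1.6 -0.5 -0.4 -1.2  0.3 -0.3 -0.6  3.3]
hook [434.02 132.24   0.14]
[ 0.1  0.  -0.6  0.2  1.   0.1 -0.1 -1.   0.8 -0.2 -1.2 -0.6 -0.4  0.1]
lever top [ 630.72 -183.03   62.2 ]
lever in hob 71.05818569296775 1.0337479580767939
lever in hob 71.56443105061706 -1.2454129126865698
tin_mid [array([409.23, 254.09,  36.  ]), array([396.27, 253.99,  36.  ])]
salt_mill_mid [array([601.41, -73.77,  45.  ]), array([607.53, -81.11,  45.  ])]
spice_jar_mid [array([ 635.61, -270.46,   52.  ]), array([ 651.52, -282.7 ,   52.  ])]
[ 0.    0.98  0.19 -0.  ]
```

>>> {"method": "jog_arm", "body": {"deltas": [{"delta_pos": [0,0,0],"spin": 0.12,"gripper": 60},{"delta_pos": [0,0,0],"spin": 0.12,"gripper": 60},{"delta_pos": [40,-30,0],"spin": 0,"gripper": 60},{"delta_pos": [40,-30,0],"spin": 0,"gripper": 60},{"delta_pos": [40,-30,0],"spin": 0,"gripper": 60},{"delta_pos": [30,-40,0],"spin": 0,"gripper": 60},{"delta_pos": [30,-40,0],"spin": 0,"gripper": 60},{"delta_pos": [30,-40,0],"spin": 0,"gripper": 60}], "newtons": 110}}

```text
time: 2.8
tool_pos: [414.9, -336.9, 231.5]
orientation: [0.0, 0.997, 0.075, 0.0]
force: [1.7, -0.2, -0.6]
finger_gap: 0.705
gripper_force: 0.0
```

>>> {"method": "jog_arm", "body": {"deltas": [{"delta_pos": [10,-46,0],"spin": 0,"gripper": 60},{"delta_pos": [10,-46,0],"spin": 0,"gripper": 60},{"delta_pos": [10,-46,0],"spin": 0,"gripper": 60},{"delta_pos": [10,-46,0],"spin": 0,"gripper": 60},{"delta_pos": [10,-46,0],"spin": 0,"gripper": 60},{"delta_pos": [10,-46,0],"spin": 0,"gripper": 60},{"delta_pos": [10,-46,0],"spin": 0,"gripper": 60},{"delta_pos": [10,-46,0],"spin": 0,"gripper": 60}]}}

```text
time: 3.6
tool_pos: [437.9, 38.9, 231.7]
orientation: [0.0, 0.997, 0.075, 0.001]
force: [0.7, 0.0, 0.5]
finger_gap: 0.705
gripper_force: 0.0
```

>>> {"method": "jog_arm", "body": {"deltas": [{"delta_pos": [12,-46,0],"spin": 0,"gripper": 60},{"delta_pos": [12,-46,0],"spin": 0,"gripper": 60},{"delta_pos": [0,0,0],"spin": 0.007,"gripper": 60},{"delta_pos": [0,0,15],"spin": 0,"gripper": 60},{"delta_pos": [0,0,15],"spin": 0,"gripper": 60},{"delta_pos": [0,0,10],"spin": 0,"gripper": 60},{"delta_pos": [0,0,0],"spin": 0,"gripper": 60},{"delta_pos": [0,0,0],"spin": 0,"gripper": 60}]}}

```text
time: 4.4
tool_pos: [448.0, 131.5, 191.6]
orientation: [0.0, 0.997, 0.072, -0.0]
force: [-0.1, -0.4, -0.0]
finger_gap: 0.702
gripper_force: 0.0
```

```bash
python3 - <<'E'
from h import *
np.set_printoptions(precision=3,suppress=True)
s=env.capture("scene");t=env.capture("top")
o=env.get_obs();print(o["time"],o["tool_pos"],2*np.arctan2(o["orientation"][2],o["orientation"][1]))
P=o["tool_pos"]
c=cv2.resize(s["color"][150:300,190:340],None,fx=4,fy=4,interpolation=cv2.INTER_CUBIC)
for X,col in((P,(0,0,255)),(P+[0,0,-40],(0,255,0))):
    u=(proj(s,X)-[190,150])*4; cv2.circle(c,tuple(int(v) for v in u),4,col,1)
d=cv2.resize(t["color"][150:300,205:275],(280,600),interpolation=cv2.INTER_CUBIC)
cv2.imwrite("pics/c3.png",np.hstack([c,d])[:600,:800])
for n in("hook_grip",): print([ (p,q["confidence"]) for p in(s,t) for q in env.landmark_of(p,n) for p in[q["pixel"]]])
print(proj(t,P),proj(s,P))
E
```

```text
4.5 [448.358 131.66  191.968] 0.14338784076463948
[([272.8, 208.1], 0.56)]
[239.422 214.351] [267.405 190.924]
```

View pics/c3.png

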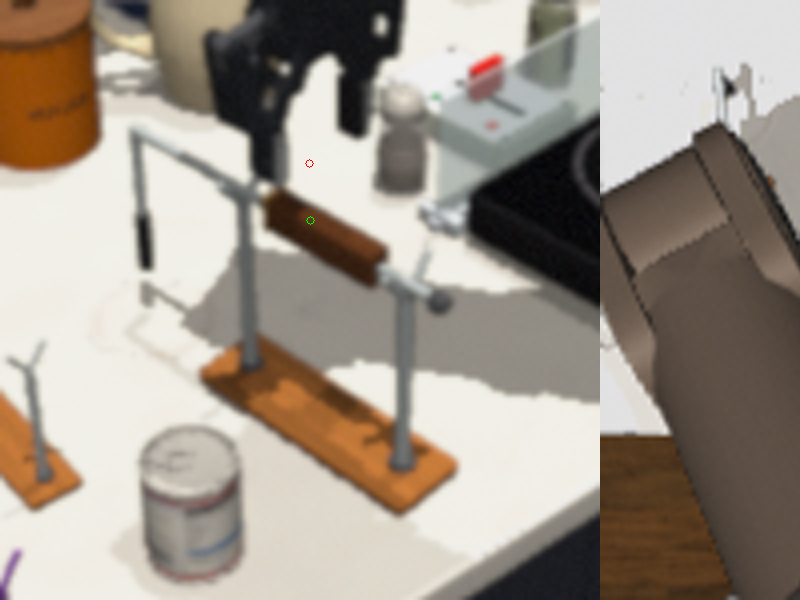

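The crop shows the open fingers straddling the handle. The predicted grasp point, at crop (310,220), lies on the handle slightly ahead of its middle. I'll descend now.

>>> {"method": "jog_arm", "body": {"deltas": [{"delta_pos": [0,-2.5,10],"spin": 0,"gripper": 60},{"delta_pos": [0,0,13],"spin": 0,"gripper": 60},{"delta_pos": [0,0,13],"spin": 0,"gripper": 60},{"delta_pos": [0,0,13],"spin": 0,"gripper": 60},{"delta_pos": [0,0,10],"spin": 0,"gripper": 60},{"delta_pos": [0,0,4],"spin": 0,"gripper": 60},{"delta_pos": [0,0,0],"spin": 0,"gripper": 60},{"delta_pos": [0,0,0],"spin": 0,"gripper": 30}], "newtons": 20}}

```text
time: 5.4
tool_pos: [447.8, 134.3, 128.6]
orientation: [-0.0, 0.997, 0.072, 0.0]
force: [0.7, 0.6, -0.8]
finger_gap: 0.543
gripper_force: 0.0
```

>>> {"method": "jog_arm", "body": {"deltas": [{"delta_pos": [0,0,0],"spin": 0,"gripper": 25},{"delta_pos": [0,0,0],"spin": 0,"gripper": 20},{"delta_pos": [0,0,0],"spin": 0,"gripper": 10},{"delta_pos": [0,0,0],"spin": 0,"gripper": 0},{"delta_pos": [0,0,0],"spin": 0,"gripper": 0},{"delta_pos": [0,0,0],"spin": 0,"gripper": 0},{"delta_pos": [0,0,0],"spin": 0,"gripper": 0},{"delta_pos": [0,0,0],"spin": 0,"gripper": 0}]}}

```text
time: 6.2
tool_pos: [447.8, 135.4, 128.9]
orientation: [-0.001, 0.997, 0.072, 0.001]
force: [-1.5, 5.7, 4.7]
finger_gap: 0.206
gripper_force: 21.2
```

>>> {"method": "jog_arm", "body": {"deltas": [{"delta_pos": [0,-2,-1],"spin": 0,"gripper": 0},{"delta_pos": [0,0,0],"spin": 0,"gripper": 0},{"delta_pos": [0,0,0],"spin": 0,"gripper": 0},{"delta_pos": [0,0,0],"spin": 0,"gripper": 0},{"delta_pos": [0,0,0],"spin": 0,"gripper": 0},{"delta_pos": [0,0,0],"spin": 0,"gripper": 0},{"delta_pos": [0,0,0],"spin": 0,"gripper": 0},{"delta_pos": [0,0,0],"spin": 0,"gripper": 0}], "newtons": 115}}

```text
time: 7.0
tool_pos: [447.4, 135.9, 129.3]
orientation: [0.0, 0.997, 0.072, 0.0]
force: [1.6, -1.3, 2.5]
finger_gap: 0.195
gripper_force: 112.3
```

>>> {"method": "jog_arm", "body": {"deltas": [{"delta_pos": [0,0,-5],"spin": 0,"gripper": 0},{"delta_pos": [0,0,-10],"spin": 0,"gripper": 0},{"delta_pos": [0,0,-20],"spin": 0,"gripper": 0},{"delta_pos": [0,0,-25],"spin": 0,"gripper": 0},{"delta_pos": [0,0,-25],"spin": 0,"gripper": 0},{"delta_pos": [0,0,-20],"spin": 0,"gripper": 0},{"delta_pos": [0,0,-10],"spin": 0.027,"gripper": 0},{"delta_pos": [0,0,0],"spin": 0.027,"gripper": 0}]}}

```text
time: 7.8
tool_pos: [447.7, 136.5, 245.6]
orientation: [-0.0, 0.999, 0.044, 0.001]
force: [0.6, -0.5, -1.7]
finger_gap: 0.194
gripper_force: 112.0
```

>>> {"method": "jog_arm", "body": {"deltas": [{"delta_pos": [2,15,0],"spin": 0,"gripper": 0},{"delta_pos": [3,25,0],"spin": 0,"gripper": 0},{"delta_pos": [3,30,0],"spin": 0,"gripper": 0},{"delta_pos": [3,30,0],"spin": 0,"gripper": 0},{"delta_pos": [3,30,0],"spin": 0,"gripper": 0},{"delta_pos": [3,30,0],"spin": 0,"gripper": 0},{"delta_pos": [3,30,0],"spin": 0,"gripper": 0},{"delta_pos": [3,30,0],"spin": 0,"gripper": 0}]}}

```text
time: 8.6
tool_pos: [489.2, -82.0, 243.0]
orientation: [-0.0, 0.999, 0.044, -0.001]
force: [0.6, 0.5, -1.3]
finger_gap: 0.191
gripper_force: 112.2
```

>>> {"method": "jog_arm", "body": {"deltas": [{"delta_pos": [3,30,0],"spin": 0,"gripper": 0},{"delta_pos": [3,30,0],"spin": 0,"gripper": 0},{"delta_pos": [2,25,0],"spin": 0,"gripper": 0},{"delta_pos": [1,18,0],"spin": 0,"gripper": 0},{"delta_pos": [0,8,0],"spin": 0,"gripper": 0},{"delta_pos": [0,3,0],"spin": 0,"gripper": 0},{"delta_pos": [0,0,0],"spin": 0,"gripper": 0},{"delta_pos": [0,0,0],"spin": 0,"gripper": 0}]}}

```text
time: 9.4
tool_pos: [509.0, -192.4, 244.1]
orientation: [-0.0, 0.999, 0.045, -0.0]
force: [-0.3, 0.5, -1.8]
finger_gap: 0.197
gripper_force: 112.2
```

```bash
python3 - <<'E'
from h import *
np.set_printoptions(precision=3,suppress=True)
s=env.capture("scene");t=env.capture("top")
o=env.get_obs();P=o["tool_pos"];a=2*np.arctan2(o["orientation"][2],o["orientation"][1]);print(o["time"],P,a,o["force"])
f=np.array([np.cos(a),np.sin(a),0])
tip=P+155*f+[0,0,19-112]
for n in("hook_tip","hook_grip","lever_back"):
    A=env.landmark_of(s,n);B=env.landmark_of(t,n);print(n,[(q["pixel"],round(q["confidence"],2)) for q in A+B])
print("pred tip",tip,proj(s,tip),proj(t,tip))
c=cv2.resize(s["color"][100:220,230:360],None,fx=4,fy=4,interpolation=cv2.INTER_CUBIC)
d=cv2.resize(t["color"][140:260,300:365],None,fx=4,fy=4,interpolation=cv2.INTER_CUBIC)
cv2.circle(c,tuple(int(v) for v in (proj(s,tip)-[230,100])*4),4,(0,255,0),1)
cv2.circle(d,tuple(int(v) for v in (proj(t,tip)-[300,140])*4),4,(0,255,0),1)
cv2.imwrite("pics/c4.png",np.hstack([c,d]))
E
```

```text
9.5 [ 509.132 -192.586  244.362] 0.09109882849685326 [-0.081 -0.082 -1.228]
hook_tip [([304.2, 134.6], 0.93), ([334.7, 149.2], 0.79), ([209.4, 232.9], 0.19)]
hook_grip [([356.0, 116.9], 0.77), ([350.8, 196.0], 0.75), ([349.2, 196.2], 0.38)]
lever_back [([310.5, 166.7], 0.39), ([350.6, 115.6], 0.19), ([333.2, 164.6], 0.61)]
pred tip [ 663.489 -178.486  151.362] [304.07  136.456] [335.747 149.327]
```

View pics/c4.png

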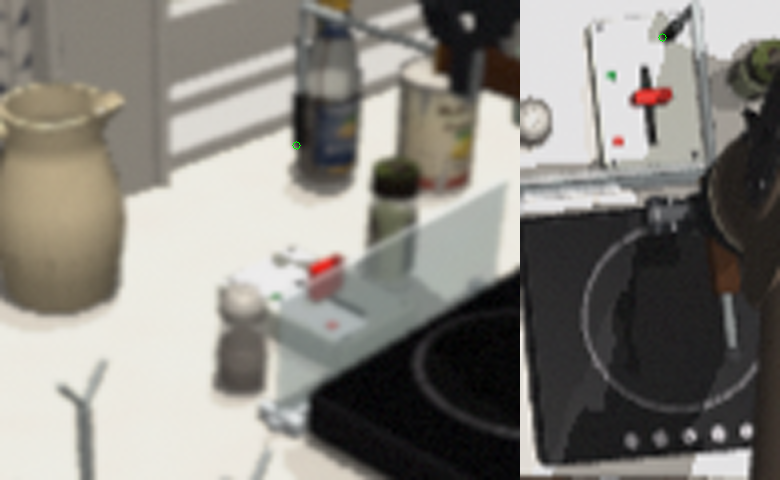

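The green predicted tip falls on the sleeve end in both views: crop (296,145) in the scene part and (662,37) in the top part. It's centred behind the red paddle and about 20 mm beyond it, so I'll lower it.

>>> {"method": "jog_arm", "body": {"deltas": [{"delta_pos": [0,0,10],"spin": 0,"gripper": 0},{"delta_pos": [0,0,20],"spin": 0,"gripper": 0},{"delta_pos": [0,0,20],"spin": 0,"gripper": 0},{"delta_pos": [0,1,20],"spin": 0,"gripper": 0},{"delta_pos": [0,1,20],"spin": 0,"gripper": 0},{"delta_pos": [0,0,14],"spin": 0,"gripper": 0},{"delta_pos": [0,0,7],"spin": 0,"gripper": 0},{"delta_pos": [0,0,0],"spin": 0,"gripper": 0}]}}

```text
time: 10.6
tool_pos: [508.5, -195.5, 132.1]
orientation: [-0.0, 0.999, 0.045, -0.001]
force: [0.4, 0.7, -0.4]
finger_gap: 0.194
gripper_force: 112.2
```

>>> {"method": "jog_arm", "body": {"deltas": [{"delta_pos": [-3,0,0],"spin": 0,"gripper": 0},{"delta_pos": [-3,0,0],"spin": 0,"gripper": 0},{"delta_pos": [-2,0,0],"spin": 0,"gripper": 0},{"delta_pos": [-2,0,0],"spin": 0,"gripper": 0},{"delta_pos": [-2,0,0],"spin": 0,"gripper": 0},{"delta_pos": [-2,0,0],"spin": 0,"gripper": 0},{"delta_pos": [-2,0,0],"spin": 0,"gripper": 0},{"delta_pos": [0,0,0],"spin": 0,"gripper": 0}]}}

```text
time: 11.4
tool_pos: [493.0, -197.2, 133.3]
orientation: [0.0, 0.999, 0.045, -0.0]
force: [-0.4, 0.3, -1.4]
finger_gap: 0.191
gripper_force: 112.2
```

>>> {"method": "jog_arm", "body": {"deltas": [{"delta_pos": [-2,0,0],"spin": 0,"gripper": 0},{"delta_pos": [-2,0,0],"spin": 0,"gripper": 0},{"delta_pos": [-2,0,0],"spin": 0,"gripper": 0},{"delta_pos": [-2,0,0],"spin": 0,"gripper": 0},{"delta_pos": [-1.5,0,0],"spin": 0,"gripper": 0},{"delta_pos": [-1.5,0,0],"spin": 0,"gripper": 0},{"delta_pos": [-1.5,0,0],"spin": 0,"gripper": 0},{"delta_pos": [-1.5,0,0],"spin": 0,"gripper": 0}]}}

```text
time: 12.2
tool_pos: [479.4, -198.4, 133.4]
orientation: [0.0, 0.999, 0.045, 0.0]
force: [2.3, 1.5, -2.7]
finger_gap: 0.194
gripper_force: 112.2
```

```bash
cat > st.py <<'E'
from h import *
np.set_printoptions(precision=2,suppress=True)
F=[]
for i in range(2):
    s=env.capture("scene");o=env.get_obs();F.append(o["force"])
P=o["tool_pos"];a=2*np.arctan2(o["orientation"][2],o["orientation"][1]);print(o["time"],P,np.array(F))
tip=P+155*np.array([np.cos(a),np.sin(a),0])+[0,0,-93]
d=tip[:2]-[560.4,-189.8];print("tip hob",.996*d[0]+.09*d[1],-.09*d[0]+.996*d[1],tip[2])
b,g,r=[s["color"][...,i].astype(int) for i in range(3)]
m=(r>130)&(g<80)&(b<80);k=np.zeros_like(m);k[150:190,295:335]=m[150:190,295:335];ys,xs=np.nonzero(k)
print("red",len(xs),xs.mean(),ys.mean(),env.landmark_of(s,"hook_tip")[:1])
E
python3 st.py
```

```text
12.3 [ 479.1  -198.37  133.32] [[ 0.41  0.39 -1.77]
 [ 0.84  1.04 -1.03]]
tip hob 73.25835777977194 -1.2909243597361595 40.31769901920981
red 3 311.6666666666667 165.66666666666666 [{'pixel': [309.4, 167.2], 'confidence': 0.81}]
```

>>> {"method": "jog_arm", "body": {"deltas": [{"delta_pos": [-0.8,0,0],"spin": 0,"gripper": 0},{"delta_pos": [-0.8,0,0],"spin": 0,"gripper": 0},{"delta_pos": [-0.8,0,0],"spin": 0,"gripper": 0},{"delta_pos": [-0.8,0,0],"spin": 0,"gripper": 0},{"delta_pos": [-0.8,0,0],"spin": 0,"gripper": 0},{"delta_pos": [-0.8,0,0],"spin": 0,"gripper": 0},{"delta_pos": [-0.8,0,0],"spin": 0,"gripper": 0},{"delta_pos": [-0.4,0,0],"spin": 0,"gripper": 0}]}}

```text
time: 13.15
tool_pos: [473.3, -198.9, 133.3]
orientation: [0.0, 0.999, 0.045, 0.0]
force: [2.2, 0.5, -1.9]
finger_gap: 0.191
gripper_force: 112.2
```

>>> {"method": "jog_arm", "body": {"deltas": [{"delta_pos": [-0.5,0,0],"spin": 0,"gripper": 0},{"delta_pos": [-0.5,0,0],"spin": 0,"gripper": 0},{"delta_pos": [-0.5,0,0],"spin": 0,"gripper": 0},{"delta_pos": [-0.5,0,0],"spin": 0,"gripper": 0},{"delta_pos": [-0.5,0,0],"spin": 0,"gripper": 0},{"delta_pos": [0,0,0],"spin": 0,"gripper": 0},{"delta_pos": [0,0,0],"spin": 0,"gripper": 0},{"delta_pos": [0,0,0],"spin": 0,"gripper": 0}]}}

```text
time: 13.95
tool_pos: [470.8, -199.2, 133.3]
orientation: [0.0, 0.999, 0.045, -0.0]
force: [2.0, -0.2, -1.8]
finger_gap: 0.191
gripper_force: 112.2
```

```bash
python3 st.py
```

```text
14.05 [ 470.8  -199.17  133.3 ] [[ 1.11  0.85 -1.63]
 [ 0.5   0.14 -1.97]]
tip hob 64.91968763449468 -1.3352965343900633 40.2971535421033
red 0 nan nan [{'pixel': [313.7, 170.1], 'confidence': 0.84}]st.py:11: RuntimeWarning: Mean of empty slice.
  print("red",len(xs),xs.mean(),ys.mean(),env.landmark_of(s,"hook_tip")[:1])
  ret = ret.dtype.type(ret / rcount)
```

>>> {"method": "jog_arm", "body": {"deltas": [{"delta_pos": [-0.3,0,0],"spin": 0,"gripper": 0},{"delta_pos": [-0.3,0,0],"spin": 0,"gripper": 0},{"delta_pos": [-0.3,0,0],"spin": 0,"gripper": 0},{"delta_pos": [-0.3,0,0],"spin": 0,"gripper": 0},{"delta_pos": [-0.3,0,0],"spin": 0,"gripper": 0},{"delta_pos": [-0.3,0,0],"spin": 0,"gripper": 0},{"delta_pos": [-0.2,0,0],"spin": 0,"gripper": 0},{"delta_pos": [0,0,0],"spin": 0,"gripper": 0}]}}

```text
time: 14.9
tool_pos: [468.9, -199.3, 133.3]
orientation: [0.0, 0.999, 0.045, -0.0]
force: [2.1, -0.6, -3.0]
finger_gap: 0.195
gripper_force: 112.2
```

>>> {"method": "jog_arm", "body": {"deltas": [{"delta_pos": [-0.3,0,0],"spin": 0,"gripper": 0},{"delta_pos": [-0.3,0,0],"spin": 0,"gripper": 0},{"delta_pos": [-0.3,0,0],"spin": 0,"gripper": 0},{"delta_pos": [-0.3,0,0],"spin": 0,"gripper": 0},{"delta_pos": [-0.3,0,0],"spin": 0,"gripper": 0},{"delta_pos": [-0.3,0,0],"spin": 0,"gripper": 0},{"delta_pos": [-0.2,0,0],"spin": 0,"gripper": 0},{"delta_pos": [0,0,0],"spin": 0,"gripper": 0}]}}

```text
time: 15.7
tool_pos: [466.9, -199.5, 133.3]
orientation: [0.0, 0.999, 0.045, -0.0]
force: [2.0, -1.3, -2.8]
finger_gap: 0.192
gripper_force: 112.2
```

>>> {"method": "jog_arm", "body": {"deltas": [{"delta_pos": [-0.3,0,0],"spin": 0,"gripper": 0},{"delta_pos": [-0.3,0,0],"spin": 0,"gripper": 0},{"delta_pos": [-0.3,0,0],"spin": 0,"gripper": 0},{"delta_pos": [-0.3,0,0],"spin": 0,"gripper": 0},{"delta_pos": [-0.3,0,0],"spin": 0,"gripper": 0},{"delta_pos": [-0.3,0,0],"spin": 0,"gripper": 0},{"delta_pos": [-0.2,0,0],"spin": 0,"gripper": 0},{"delta_pos": [0,0,0],"spin": 0,"gripper": 0}]}}

```text
time: 16.5
tool_pos: [464.9, -199.7, 133.3]
orientation: [0.0, 0.999, 0.045, -0.0]
force: [1.8, -0.5, -1.7]
finger_gap: 0.191
gripper_force: 112.2
```

>>> {"method": "jog_arm", "body": {"deltas": [{"delta_pos": [-0.3,0,0],"spin": 0,"gripper": 0},{"delta_pos": [-0.3,0,0],"spin": 0,"gripper": 0},{"delta_pos": [-0.3,0,0],"spin": 0,"gripper": 0},{"delta_pos": [-0.3,0,0],"spin": 0,"gripper": 0},{"delta_pos": [-0.3,0,0],"spin": 0,"gripper": 0},{"delta_pos": [-0.3,0,0],"spin": 0,"gripper": 0},{"delta_pos": [-0.2,0,0],"spin": 0,"gripper": 0},{"delta_pos": [0,0,0],"spin": 0,"gripper": 0}]}}

```text
time: 17.3
tool_pos: [462.9, -199.9, 133.3]
orientation: [0.0, 0.999, 0.045, -0.0]
force: [1.2, -0.6, -1.7]
finger_gap: 0.195
gripper_force: 112.2
```

>>> {"method": "jog_arm", "body": {"deltas": [{"delta_pos": [-0.3,0,0],"spin": 0,"gripper": 0},{"delta_pos": [-0.3,0,0],"spin": 0,"gripper": 0},{"delta_pos": [-0.3,0,0],"spin": 0,"gripper": 0},{"delta_pos": [-0.3,0,0],"spin": 0,"gripper": 0},{"delta_pos": [-0.3,0,0],"spin": 0,"gripper": 0},{"delta_pos": [-0.3,0,0],"spin": 0,"gripper": 0},{"delta_pos": [-0.2,0,0],"spin": 0,"gripper": 0},{"delta_pos": [0,0,0],"spin": 0,"gripper": 0}]}}

```text
time: 18.1
tool_pos: [460.9, -200.0, 133.3]
orientation: [0.0, 0.999, 0.045, -0.0]
force: [1.2, 0.3, -1.9]
finger_gap: 0.194
gripper_force: 112.2
```

```bash
cat >> st.py <<'E'
t=env.capture("top")
c=cv2.resize(s["color"][120:220,260:360],None,fx=4,fy=4,interpolation=cv2.INTER_CUBIC)
d=cv2.resize(t["color"][140:240,300:400],None,fx=4,fy=4,interpolation=cv2.INTER_CUBIC)
cv2.imwrite("pics/c5.png",np.hstack([c,d]))
E
python3 st.py 2>/dev/null
```

```text
18.2 [ 460.88 -200.04  133.32] [[ 1.21  0.76 -2.32]
 [ 2.06 -0.25 -1.68]]
tip hob 54.9621608848664 -1.318419352102901 40.3218438964787
red 0 nan nan [{'pixel': [314.6, 172.7], 'confidence': 0.82}]
```

View pics/c5.png

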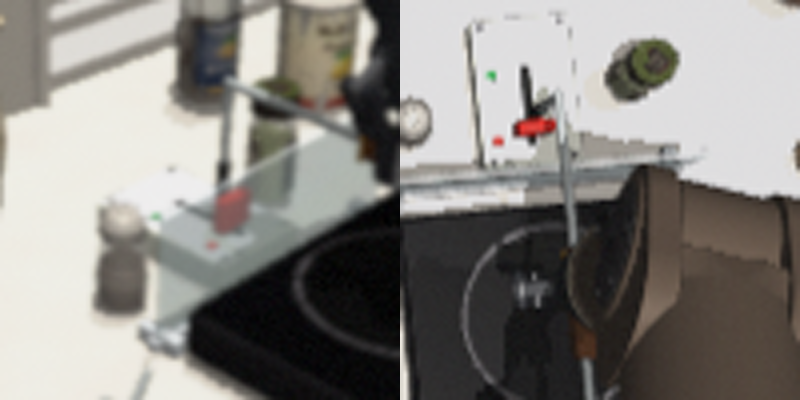

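The crop shows the sleeve behind the red paddle, at (225,200) on the left and (535,127) on the right. The paddle is moving with the hook toward the guard, so I'll continue.

>>> {"method": "jog_arm", "body": {"deltas": [{"delta_pos": [-0.3,0,0],"spin": 0,"gripper": 0},{"delta_pos": [-0.3,0,0],"spin": 0,"gripper": 0},{"delta_pos": [-0.3,0,0],"spin": 0,"gripper": 0},{"delta_pos": [-0.3,0,0],"spin": 0,"gripper": 0},{"delta_pos": [-0.3,0,0],"spin": 0,"gripper": 0},{"delta_pos": [-0.3,0,0],"spin": 0,"gripper": 0},{"delta_pos": [-0.2,0,0],"spin": 0,"gripper": 0},{"delta_pos": [0,0,0],"spin": 0,"gripper": 0}]}}

```text
time: 19.1
tool_pos: [458.9, -200.2, 133.3]
orientation: [0.0, 0.999, 0.045, -0.0]
force: [1.8, -0.6, -2.2]
finger_gap: 0.193
gripper_force: 112.1
```

>>> {"method": "jog_arm", "body": {"deltas": [{"delta_pos": [-0.3,0,0],"spin": 0,"gripper": 0},{"delta_pos": [-0.3,0,0],"spin": 0,"gripper": 0},{"delta_pos": [-0.3,0,0],"spin": 0,"gripper": 0},{"delta_pos": [-0.3,0,0],"spin": 0,"gripper": 0},{"delta_pos": [-0.3,0,0],"spin": 0,"gripper": 0},{"delta_pos": [-0.3,0,0],"spin": 0,"gripper": 0},{"delta_pos": [-0.2,0,0],"spin": 0,"gripper": 0},{"delta_pos": [0,0,0],"spin": 0,"gripper": 0}]}}

```text
time: 19.9
tool_pos: [457.1, -200.3, 133.3]
orientation: [0.0, 0.999, 0.045, 0.0]
force: [3.3, -0.3, -2.6]
finger_gap: 0.195
gripper_force: 112.1
```

>>> {"method": "jog_arm", "body": {"deltas": [{"delta_pos": [-0.3,0,0],"spin": 0,"gripper": 0},{"delta_pos": [-0.3,0,0],"spin": 0,"gripper": 0},{"delta_pos": [-0.2,0,0],"spin": 0,"gripper": 0},{"delta_pos": [0,0,0],"spin": 0,"gripper": 0},{"delta_pos": [0,0,0],"spin": 0,"gripper": 0},{"delta_pos": [0,0,0],"spin": 0,"gripper": 0},{"delta_pos": [0,0,0],"spin": 0,"gripper": 0},{"delta_pos": [0,0,0],"spin": 0,"gripper": 0}]}}

```text
time: 20.7
tool_pos: [457.0, -200.3, 133.4]
orientation: [0.0, 0.999, 0.045, 0.001]
force: [6.8, -0.3, -6.2]
finger_gap: 0.195
gripper_force: 112.1
```

>>> {"method": "jog_arm", "body": {"deltas": [{"delta_pos": [-0.2,0,0],"spin": 0,"gripper": 0},{"delta_pos": [-0.2,0,0],"spin": 0,"gripper": 0},{"delta_pos": [0,0,0],"spin": 0,"gripper": 0},{"delta_pos": [0,0,0],"spin": 0,"gripper": 0},{"delta_pos": [0,0,0],"spin": 0,"gripper": 0},{"delta_pos": [0,0,0],"spin": 0,"gripper": 0},{"delta_pos": [0,0,0],"spin": 0,"gripper": 0},{"delta_pos": [0,0,0],"spin": 0,"gripper": 0}]}}

```text
time: 21.5
tool_pos: [457.0, -200.3, 133.4]
orientation: [0.0, 0.999, 0.045, 0.001]
force: [6.7, 0.5, -5.8]
finger_gap: 0.194
gripper_force: 112.2
```

```bash
python3 - <<'E'
from h import *
F=[]
for i in range(6):
    env.capture("top");F.append(env.get_obs()["force"])
F=np.array(F);print(F.mean(0).round(2),F.std(0).round(2),env.get_obs()["time"],env.get_obs()["tool_pos"])
E
```

```text
[ 7.95 -0.11 -6.99] [0.74 0.47 0.46] 21.8 [ 456.9865857  -200.34737119  133.41032637]
```

>>> {"method": "jog_arm", "body": {"deltas": [{"delta_pos": [-0.15,0,0],"spin": 0,"gripper": 0},{"delta_pos": [0,0,0],"spin": 0,"gripper": 0},{"delta_pos": [0,0,0],"spin": 0,"gripper": 0},{"delta_pos": [0,0,0],"spin": 0,"gripper": 0},{"delta_pos": [0,0,0],"spin": 0,"gripper": 0},{"delta_pos": [0,0,0],"spin": 0,"gripper": 0},{"delta_pos": [0,0,0],"spin": 0,"gripper": 0},{"delta_pos": [0,0,0],"spin": 0,"gripper": 0}]}}

```text
time: 22.6
tool_pos: [457.0, -200.3, 133.4]
orientation: [0.0, 0.999, 0.045, 0.001]
force: [9.4, 0.1, -7.0]
finger_gap: 0.197
gripper_force: 112.2
```

```bash
cat > f.py <<'E'
from h import *
F=[]
for i in range(9):
    env.capture("top");F.append(env.get_obs()["force"])
F=np.array(F);print(F.mean(0).round(2),F.std(0).round(2),env.get_obs()["time"],env.get_obs()["tool_pos"])
E
python3 f.py
```

```text
[ 8.43 -0.05 -7.92] [0.45 0.3  0.5 ] 23.05 [ 456.98198459 -200.34516106  133.39859147]
```

>>> {"method": "jog_arm", "body": {"deltas": [{"delta_pos": [0,0,0],"spin": 0,"gripper": 0},{"delta_pos": [0,0,0],"spin": 0,"gripper": 0},{"delta_pos": [0,0,0],"spin": 0,"gripper": 0},{"delta_pos": [0,0,0],"spin": 0,"gripper": 0},{"delta_pos": [0,0,0],"spin": 0,"gripper": 0},{"delta_pos": [0,0,0],"spin": 0,"gripper": 0},{"delta_pos": [0,0,0],"spin": 0,"gripper": 0},{"delta_pos": [0,0,0],"spin": 0,"gripper": 0}]}}

```text
time: 23.85
tool_pos: [457.0, -200.3, 133.4]
orientation: [0.0, 0.999, 0.045, 0.001]
force: [7.9, 0.6, -8.2]
finger_gap: 0.194
gripper_force: 112.2
```

>>> {"method": "jog_arm", "body": {"deltas": [{"delta_pos": [0.5,0,0],"spin": 0,"gripper": 0},{"delta_pos": [1,0,0],"spin": 0,"gripper": 0},{"delta_pos": [2,0,0],"spin": 0,"gripper": 0},{"delta_pos": [3,0,0],"spin": 0,"gripper": 0},{"delta_pos": [5,0,0],"spin": 0,"gripper": 0},{"delta_pos": [5,0,0],"spin": 0,"gripper": 0},{"delta_pos": [3,0,0],"spin": 0,"gripper": 0},{"delta_pos": [0,0,0],"spin": 0,"gripper": 0}]}}

```text
time: 24.65
tool_pos: [475.6, -198.6, 133.2]
orientation: [-0.0, 0.999, 0.045, 0.0]
force: [0.3, 0.1, -1.9]
finger_gap: 0.193
gripper_force: 112.9
```

>>> {"method": "jog_arm", "body": {"deltas": [{"delta_pos": [0,0,-5],"spin": 0,"gripper": 0},{"delta_pos": [0,0,-15],"spin": 0,"gripper": 0},{"delta_pos": [0,0,-25],"spin": 0,"gripper": 0},{"delta_pos": [0,0,-25],"spin": 0,"gripper": 0},{"delta_pos": [0,0,-20],"spin": 0,"gripper": 0},{"delta_pos": [0,0,-15],"spin": 0,"gripper": 0},{"delta_pos": [0,0,-7],"spin": 0,"gripper": 0},{"delta_pos": [0,0,0],"spin": 0,"gripper": 0}]}}

```text
time: 25.45
tool_pos: [475.3, -198.9, 246.2]
orientation: [0.0, 0.999, 0.045, 0.001]
force: [-0.2, -0.3, -1.2]
finger_gap: 0.193
gripper_force: 112.9
```

```bash
sed -i 's/c5.png/c6.png/' st.py; cat >> st.py <<'E'
for p,n in((s,"hook_tip"),(t,"hook_tip"),(s,"hook_grip")):print(n,[q["pixel"] for q in env.landmark_of(p,n)][:3])
print("pred",tip,proj(s,tip),proj(t,tip))
E
python3 st.py 2>/dev/null
```

```text
25.55 [ 474.57 -198.67  244.71] [[ 0.31 -0.59 -2.69]
 [-0.13  0.49 -1.29]]
tip hob 68.72756399010562 -1.1836059521814377 151.70689230078457
red 0 nan nan [{'pixel': [309.6, 141.0], 'confidence': 0.95}]
hook_tip [[309.6, 141.0]]
hook_tip [[340.3, 158.9]]
hook_grip [[365.5, 119.8]]
pred [ 628.95 -184.79  151.71] [313.32 139.63] [337.86 159.74]
```

View pics/c6.png

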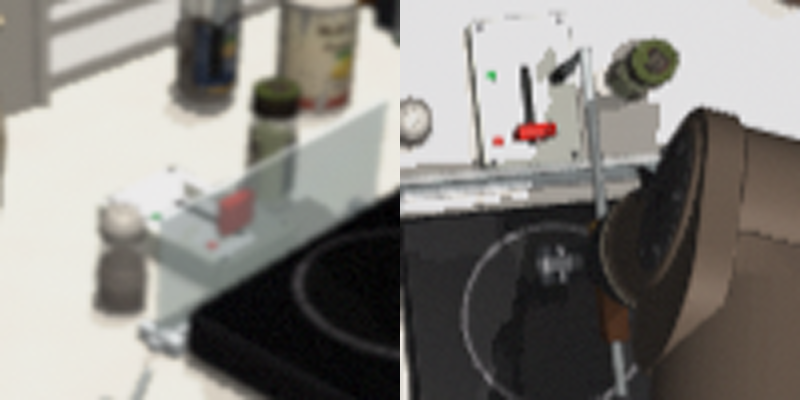

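The lever stays at its end position, at right crop (535,131), with the hook clear above it. Before re-hanging I'll check whether the hook turned in the grip.

```bash
python3 - <<'E'
from h import *
np.set_printoptions(precision=1,suppress=True)
s=env.capture("scene");t=env.capture("top");o=env.get_obs();P=o["tool_pos"];a=2*np.arctan2(o["orientation"][2],o["orientation"][1])
f=np.array([np.cos(a),np.sin(a),0]);l=np.array([-np.sin(a),np.cos(a),0])
A=env.landmark_of(s,"hook_tip")[0]["pixel"];B=env.landmark_of(t,"hook_tip")[0]["pixel"]
X=tri(s,A,t,B)-P;print(P,a,"tip rel",X@f,X@l,X[2])
c=cv2.resize(s["color"][90:210,270:430],None,fx=5,fy=5,interpolation=cv2.INTER_CUBIC)
G=P+[0,0,19]-15*f
for d,col in(((170,-112),(0,255,0)),((170,0),(0,255,0)),((-88,0),(0,255,0)),((-45,0),(255,0,0)),((45,0),(255,0,0))):
    cv2.circle(c,tuple(int(v) for v in (proj(s,G+d[0]*f+[0,0,d[1]])-[270,90])*5),4,col,1)
cv2.imwrite("pics/c7.png",c)
E
```

```text
[ 474.8 -198.7  244.9] 0.08979433460097047 tip rel 163.01570163031187 -1.5181768868786836 -86.1813755448068
```

View pics/c7.png

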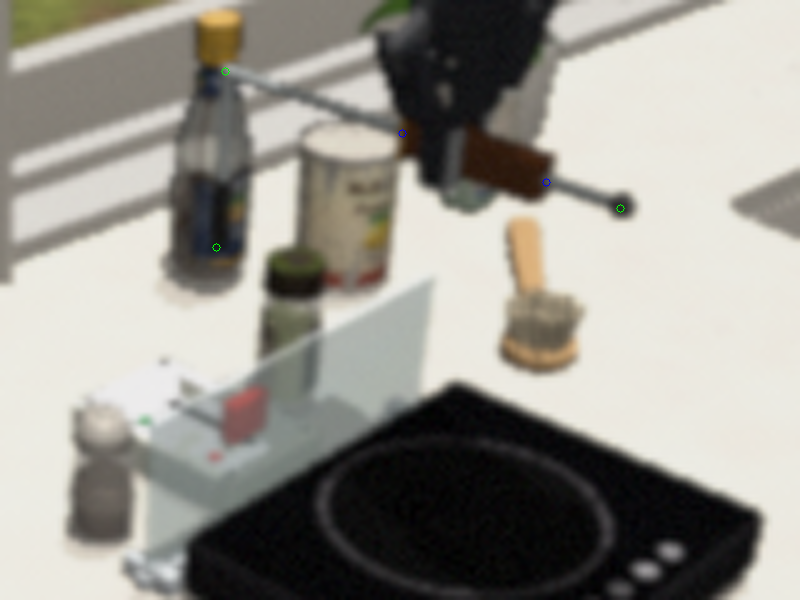

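The hook sits as before: the ball, at crop (622,204), and the bend agree with the prediction. It is tipped nose-up only slightly, about 0.05 rad, so I'll carry it back.

>>> {"method": "jog_arm", "body": {"deltas": [{"delta_pos": [0,-15,0],"spin": 0,"gripper": 0},{"delta_pos": [0,-25,0],"spin": 0,"gripper": 0},{"delta_pos": [0,-30,0],"spin": 0,"gripper": 0},{"delta_pos": [0,-30,0],"spin": 0,"gripper": 0},{"delta_pos": [1,-30,0],"spin": 0,"gripper": 0},{"delta_pos": [1,-30,0],"spin": 0,"gripper": 0},{"delta_pos": [0,-30,0],"spin": 0,"gripper": 0},{"delta_pos": [0,-30,0],"spin": 0,"gripper": 0}]}}

```text
time: 26.8
tool_pos: [456.6, 22.7, 245.4]
orientation: [-0.0, 0.999, 0.045, 0.0]
force: [0.9, 0.3, -0.8]
finger_gap: 0.194
gripper_force: 112.9
```

>>> {"method": "jog_arm", "body": {"deltas": [{"delta_pos": [0,-30,0],"spin": 0,"gripper": 0},{"delta_pos": [1,-30,0],"spin": 0,"gripper": 0},{"delta_pos": [0,-25,0],"spin": 0,"gripper": 0},{"delta_pos": [0,-20,0],"spin": 0,"gripper": 0},{"delta_pos": [0,-10,0],"spin": 0,"gripper": 0},{"delta_pos": [0,0,0],"spin": -0.027,"gripper": 0},{"delta_pos": [0,0,0],"spin": -0.027,"gripper": 0},{"delta_pos": [0,0,0],"spin": 0,"gripper": 0}]}}

```text
time: 27.6
tool_pos: [448.1, 133.9, 245.2]
orientation: [0.0, 0.997, 0.072, -0.0]
force: [0.5, -0.2, -0.6]
finger_gap: 0.191
gripper_force: 112.9
```

```bash
cat > o.py <<'E'
from h import *
env.capture("scene");o=env.get_obs();print(o["time"],o["tool_pos"].round(2),o["force"].round(1),2*np.arctan2(o["orientation"][2],o["orientation"][1]))
E
python3 o.py
```

```text
27.65 [448.15 133.96 245.23] [ 0.8 -0.2 -1.1] 0.14226893772671878
```

>>> {"method": "jog_arm", "body": {"deltas": [{"delta_pos": [-0.5,-2,10],"spin": 0,"gripper": 0},{"delta_pos": [0,0,20],"spin": 0,"gripper": 0},{"delta_pos": [0,0,20],"spin": 0,"gripper": 0},{"delta_pos": [0,0,15],"spin": 0,"gripper": 0},{"delta_pos": [0,0,12],"spin": 0,"gripper": 0},{"delta_pos": [0,0,10],"spin": 0,"gripper": 0},{"delta_pos": [0,0,8],"spin": 0,"gripper": 0},{"delta_pos": [0,0,5],"spin": 0,"gripper": 0}]}}

```text
time: 28.45
tool_pos: [447.2, 137.0, 144.7]
orientation: [0.0, 0.997, 0.072, -0.0]
force: [-1.0, -0.4, -2.0]
finger_gap: 0.196
gripper_force: 112.9
```

>>> {"method": "jog_arm", "body": {"deltas": [{"delta_pos": [0,0,3],"spin": 0,"gripper": 0},{"delta_pos": [0,0,3],"spin": 0,"gripper": 0},{"delta_pos": [0,0,2],"spin": 0,"gripper": 0},{"delta_pos": [0,0,2],"spin": 0,"gripper": 0},{"delta_pos": [0,0,1],"spin": 0,"gripper": 0},{"delta_pos": [0,0,0],"spin": 0,"gripper": 0},{"delta_pos": [0,0,0],"spin": 0,"gripper": 0},{"delta_pos": [0,0,0],"spin": 0,"gripper": 0}]}}

```text
time: 29.25
tool_pos: [447.3, 137.1, 134.4]
orientation: [0.0, 0.997, 0.072, 0.0]
force: [0.7, 0.1, -0.5]
finger_gap: 0.191
gripper_force: 112.9
```

>>> {"method": "jog_arm", "body": {"deltas": [{"delta_pos": [0,1,0],"spin": 0,"gripper": 0},{"delta_pos": [0,0,1],"spin": 0,"gripper": 0},{"delta_pos": [0,0,1],"spin": 0,"gripper": 0},{"delta_pos": [0,0,1],"spin": 0,"gripper": 0},{"delta_pos": [0,0,0],"spin": 0,"gripper": 0},{"delta_pos": [0,0,0],"spin": 0,"gripper": 0},{"delta_pos": [0,0,0],"spin": 0,"gripper": 0},{"delta_pos": [0,0,0],"spin": 0,"gripper": 0}]}}

```text
time: 30.05
tool_pos: [447.4, 136.1, 131.3]
orientation: [0.0, 0.997, 0.072, 0.0]
force: [-0.6, -0.0, -1.9]
finger_gap: 0.193
gripper_force: 112.9
```

>>> {"method": "jog_arm", "body": {"deltas": [{"delta_pos": [0,0,1],"spin": 0,"gripper": 0},{"delta_pos": [0,0,1],"spin": 0,"gripper": 0},{"delta_pos": [0,0,0],"spin": 0,"gripper": 0},{"delta_pos": [0,0,0],"spin": 0,"gripper": 0},{"delta_pos": [0,0,0],"spin": 0,"gripper": 0},{"delta_pos": [0,0,0],"spin": 0,"gripper": 0},{"delta_pos": [0,0,0],"spin": 0,"gripper": 0},{"delta_pos": [0,0,0],"spin": 0,"gripper": 0}], "newtons": 25}}

```text
time: 30.85
tool_pos: [447.6, 136.0, 129.4]
orientation: [0.0, 0.997, 0.072, 0.0]
force: [0.9, -3.5, 2.3]
finger_gap: 0.191
gripper_force: 113.6
```

>>> {"method": "jog_arm", "body": {"deltas": [{"delta_pos": [0,0,0],"spin": 0,"gripper": 16},{"delta_pos": [0,0,0],"spin": 0,"gripper": 18},{"delta_pos": [0,0,0],"spin": 0,"gripper": 20},{"delta_pos": [0,0,0],"spin": 0,"gripper": 22},{"delta_pos": [0,0,0],"spin": 0,"gripper": 25},{"delta_pos": [0,0,0],"spin": 0,"gripper": 35},{"delta_pos": [0,0,0],"spin": 0,"gripper": 50},{"delta_pos": [0,0,0],"spin": 0,"gripper": 60}]}}

```text
time: 31.65
tool_pos: [447.3, 136.1, 129.3]
orientation: [-0.0, 0.997, 0.072, -0.0]
force: [0.4, -0.1, -0.4]
finger_gap: 0.703
gripper_force: 0.0
```

>>> {"method": "jog_arm", "body": {"deltas": [{"delta_pos": [0,0,0],"spin": 0,"gripper": 60},{"delta_pos": [0,0,0],"spin": 0,"gripper": 60},{"delta_pos": [0,0,-10],"spin": 0,"gripper": 60},{"delta_pos": [0,0,-20],"spin": 0,"gripper": 60},{"delta_pos": [0,0,-30],"spin": 0,"gripper": 60},{"delta_pos": [0,0,-40],"spin": 0,"gripper": 60},{"delta_pos": [0,0,-40],"spin": 0,"gripper": 60},{"delta_pos": [0,0,0],"spin": 0,"gripper": 60}]}}

```text
time: 32.45
tool_pos: [449.8, 137.5, 275.1]
orientation: [-0.001, 0.997, 0.072, 0.005]
force: [0.7, 1.0, -0.1]
finger_gap: 0.703
gripper_force: 0.0
```

>>> {"method": "jog_arm", "body": {"deltas": [{"delta_pos": [0,40,0],"spin": 0,"gripper": 60},{"delta_pos": [0,40,0],"spin": 0,"gripper": 60},{"delta_pos": [0,40,0],"spin": 0,"gripper": 60},{"delta_pos": [0,40,0],"spin": 0,"gripper": 60},{"delta_pos": [0,40,0],"spin": 0,"gripper": 60},{"delta_pos": [0,40,0],"spin": 0,"gripper": 60},{"delta_pos": [0,0,0],"spin": 0,"gripper": 60},{"delta_pos": [0,0,0],"spin": 0,"gripper": 60}]}}

```text
time: 33.25
tool_pos: [481.4, -102.1, 269.2]
orientation: [-0.0, 0.997, 0.071, -0.0]
force: [0.4, -0.1, 0.5]
finger_gap: 0.703
gripper_force: 0.0
```

```bash
python3 o.py; python3 - <<'E'
from h import *
s=env.capture("scene");t=env.capture("top")
c=cv2.resize(s["color"][130:290,205:365],(560,560),interpolation=cv2.INTER_CUBIC)
d=cv2.resize(t["color"][150:310,205:270],(228,560),interpolation=cv2.INTER_CUBIC)
cv2.imwrite("pics/c8.png",np.hstack([c,d]))
for n in("hook_grip","hook_tip","tin_mid"):print(n,[q["pixel"] for p in(s,t) for q in env.landmark_of(p,n)[:1]])
E
```

```text
33.3 [ 481.5  -100.9   269.29] [-0.5  0.3 -0.2] 0.14365284662879066
hook_grip [[243.7, 218.9]]
hook_tip [[226.9, 217.7], [237.0, 172.8]]
tin_mid [[235.7, 275.5], [208.9, 230.8]]
```

View pics/c8.png

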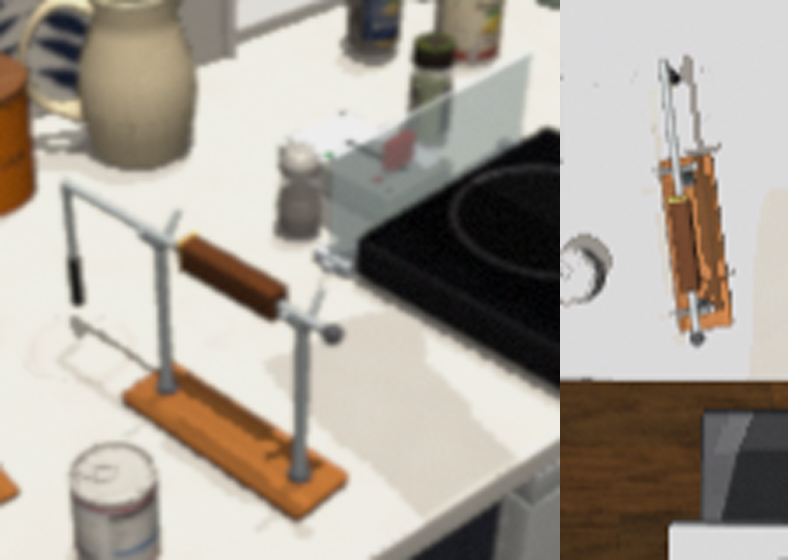

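The hook hangs level in both forks, with its leg at crop (72,240) and ball at (333,333), the same way round as before. The tin, salt mill and spice jar haven't moved, the lever is at its stop, and the robot is clear.

```bash
python3 -c "
from plant import env
print(env.sign_off())"
```

```text
the job is handed in; nothing more can be done
None
```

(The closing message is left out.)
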